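# Gauge a filled jar and close the splash guard

### The arm

A 6-joint arm with a two-finger parallel gripper is mounted at the origin on the work surface. World frame = base frame: x ahead of the robot, y to its left, z up, the work surface at z = 0. Lengths are in m, angles in degrees, forces in N, time in s.
With the tool pointing down it reaches from about 0.325 to 1 m from the base axis. Payload 5.1 kg.
Tool frame: the origin (TCP) lies at the very end of the fingers, on their centre line; the grasp point (between the pads) lies 19 mm behind it (manip.pinch_z is the distance from the TCP to the grasp point, in m); z points along the fingers, y is the line along which they close (so a half turn about z gives the same grasp; the last joint's range is limited). The gripper opens to 85 mm and grips with 20 to 120 N. Pads are 22 mm wide; open, the fingers measure 114 mm over their backs; the gripper's body (76 mm by 85 mm) begins 54 mm behind the grasp point. The pads swing forward as they close: fully open they stand 13 mm farther back than shut.
Start: joints at [66.486, 7.093, 94.555, -0, 78.352, -4.733], TCP at [0.209, 0.615, 0.231] pointing down, gripper open.
Joint ranges: [-149.61, 149.61], [-58.7, 133.49], [1.44, 155.28], [-77.14, 257.14], [18.33, 153.61], [-166.67, 166.67]. Speed limits (degrees/s): [147.25, 147.25, 180, 180, 180, 180].

### API

Orientations are given as a 3x3 rotation matrix whose columns are the frame's x, y, z axes.
In Python, from rig import manip, snapshot gives the robot as it stands.
- The arm moves only by the tool servo_tool, never from a script. Its argument "rows" is a list of rows, each a list of 7 numbers: the opening, from -1 (shut) to 1 (fully open), then the shift along the tool's x, y, z scaled (see below), then the turn, a rotation vector about the tool's x, y, z scaled (see below). A call has 1 to 12 rows; each row shifts and turns the commanded pose from where the row before left it, along the tool's axes as they then stand; what a row does not reach is not made up. The controller multiplies each number of a shift by 0.05 m and each number of a turn by 5 degrees. A row lasts 1/8 s, in which the tool goes at most 62.5 mm and 10.7 degrees, less where a joint would pass 70% of its speed; a pose out of reach is approached as far as the arm can. A call with a number of a shift or a turn outside -1 to 1 is refused whole. A call with a gripper value outside its range is refused whole. The fingers move at their own pace and stop on an object; the grip force is fixed at half the most. Time passes only in rows, so rows that do not move let the fingers close. It gives the time, the measured TCP pose, the force, the opening and the grip force at its end, in the units of the state.
- manip.observe(): the state, without advancing time (a new reading comes with each control period).
- snapshot(name): name is "scene" or "side" or "wrist"; returns a dict with "pixels" (384x512x3 uint8, blue, green, red), "fx", "fy", "cx", "cy" (pixels), "R" (3x3) and "t" (3): a world point X has camera coordinates R X + t. Camera axes: x right, y down, z forward; pixel columns grow to the right and rows downward; lengths in m; the calibration is good to about 2 mm. The wrist camera is an equidistant fisheye: a pixel r from the principal point sees the ray r / f radians off the axis. A picture is of the moment at which its call begins. There is no depth.
- manip.finish_job(): hands the job in; it is judged then, once.
The state is a dict: "clock": time; "q": joint angles; "joint_vel": joint speeds; "tau": joint torques, N m; "ee_pos": TCP position; "eef_rot": TCP orientation; "contact_force": force on the tool from outside, world axes, zero at the start; "wrist_torque": the same for the moment, N m; "opening": finger opening in m; "gripper_force": force on a finger pad.
Only numpy, scipy, OpenCV 4.12 (cv2) and the standard library are available. Lean on these libraries where they do the work, as an engineer would, in place of code of your own. Each camera call takes 0.05 s, during which the arm holds its last target. There are 200 camera calls.

### The job

Check the jar standing in the bench gauge: slide the gauge's sliding jaw along until it carries the jar against the sprung anvil and the dial needle stands near the long middle mark (anvil pressed back about half its 12 mm travel), never driving the anvil to its stop. Leave the jaw like that, then lower the hinged clear guard gently down until it is fully shut over the gauge, without letting it slam. Keep the jar upright and leave the jars standing beside the gauge where they are.

Things in the scene. Friction and masses are not known exactly. Their poses are not given: they have to be found in the camera images.
- gauge: Bench jar gauge, fixed: dark base, x -85 to 118, 410 mm long, deck 16 mm above the table. Origin on the table; x across to the hinge side, y along the slide from anvil end (-y) to jaw end (+y), z up. Grey anvil housing with white dial (84 mm high) at y -130 to -205 mm. Two 100 mm posts at x +100, y -190 and +185 mm carry the guard's hinge bar. The +y end and -x side are open.
- jaw (a joint): Sliding jaw, m: 0 open, grows as it slides to gauge -y, up to 0.130. Upright steel block 90 mm wide, 25 mm thick, top 80 mm above the table, on a foot 130 mm wide, 5 mm longer front and back, up to 31 mm high. Its face is at gauge y = 75 mm minus this value, its flat back at 100 mm minus this value. About 9 N slides it; it stays where left, even against the anvil spring.
- jaw_back (a point): Middle of the jaw's flat upright back face, 55 mm above the table: the place to push, towards gauge -y.
- anvil (a joint): How far the sprung anvil plate is pressed back to gauge -y, m: 0 at rest, 0.012 at its stop; 800 N/m, no preload. Plate 90 mm wide, top 74 mm above the table, face at gauge y = -105 mm minus this value. The dial needle turns 110 rad per m: 38 degrees short of the long mark at rest, on it (pointing to gauge -x) at 0.006.
- jar: The jar to gauge: straight round glass jar filled olive green, 76 mm across and 50 mm high, with a 70 mm steel screw cap, 65 mm high in all, about 0.3 kg; it stands loose on the deck between jaw and anvil. Origin at the centre of its underside, z up. Held against the resting anvil its centre is at gauge y = -67 mm and the jaw touches it at joint jaw = 0.104.
- guard (a joint): Clear guard, rad: 0 shut (level, 102 mm above the table), grows as it swings up and back, to 1.95; starts open, past upright. Flat clear sheet 170 mm from hinge to free edge, 350 mm wide along gauge y, 5 mm thick, aluminium trim, an 18 mm lip turned down at the free edge. Stiff hinge: stays at any angle; 2 to 5 N at the edge moves it.
- guard_edge (a point): Middle of the guard's free edge (mid-thickness), 170 mm from the hinge line.
- guard_hinge (a point): Middle of the guard's hinge line, which runs along gauge y, at gauge x = +100 mm, 102 mm above the table; the shut guard reaches from here 170 mm towards gauge -x.
- jar_left: Bystander: an equal jar, 65 mm high, standing on the table past the jaw end (+y) of the gauge. Origin at the centre of its underside.
- jar_right: Bystander: an equal jar, 65 mm high, standing on the table past the anvil end (-y) of the gauge. Origin at the centre of its underside.
Mind the look-alikes: they are no part of the job. Leave any red or turquoise look-alike of the jar alone.

How it is judged:
By the outcome, as a careful person would: the job done as asked, in the order asked, and still so for the second after the job is handed in, with the robot touching nothing.
It also fails if it takes over 61 s, if anything falls off the work surface, if the arm or the gripper's body presses on something with over 40 N, if the wrist force passes 120 N, or if a joint passes its speed limit or range.

## Working session

There is one attempt and no reset: what is moved stays moved. The work goes in short steps, Python scripts to look and compute and a tool call to move; the robot and the scene stay as the last step left them, time stands still between calls to the robot, and variables do not carry over. Pictures are saved under pics/ and viewed, at most 10 in all, crops included, and the job is handed in when it is done.

Besides the shell and the picture viewer there is one more tool, called after ">>>" as name([rows], argument=value, ...), one row to a line, values as JSON. servo_tool: Moves the arm, as the interface text tells. Its arguments: {"type":"object","properties":{"rows":{"type":"array"}},"required":["rows"]}

```bash
mkdir -p pics; ls; python3 - <<'E'
from rig import manip, snapshot
import cv2,numpy as np
for n in("scene","side"):
    s=snapshot(n); cv2.imwrite(f"pics/{n}0.png",s["pixels"]); print(n,s["fx"],s["fy"],s["cx"],s["cy"],np.round(s["R"],4).tolist(),np.round(s["t"],4).tolist())
a=[cv2.imread(f"pics/{n}0.png") for n in("scene","side")]
o=manip.observe(); print(o["clock"],o["ee_pos"],np.round(o["eef_rot"],3).tolist(),o["contact_force"],o["opening"])
E
```

```text
pics
scene 493.9699428029729 493.9699428029729 257.1039069818145 192.73492307091777 [[-0.7597, 0.65, 0.0166], [0.5005, 0.601, -0.6231], [-0.4151, -0.4651, -0.7819]] [0.3164, -0.1876, 1.4865]
side 430.7633418143528 430.7633418143528 253.1059906253382 196.9190590999151 [[0.8352, -0.5498, -0.0107], [-0.4027, -0.5983, -0.6927], [0.3744, 0.5829, -0.7212]] [-0.3725, 0.2749, 0.9003]
0.1 [0.20909223 0.61486337 0.23018151] [[-0.947, 0.322, -0.001], [0.322, 0.947, -0.002], [0.0, -0.002, -1.0]] [-0.1600202  -0.96217768  0.45208379] 0.0852579983346523
```

View pics/scene0.png

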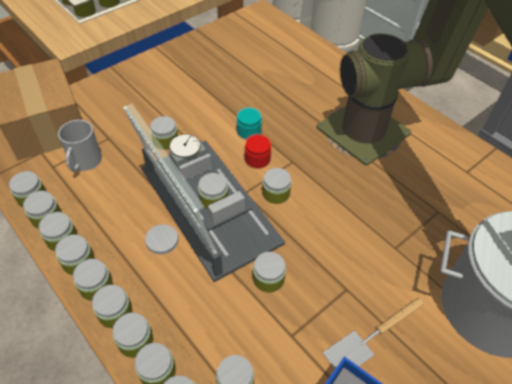

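View pics/side0.png

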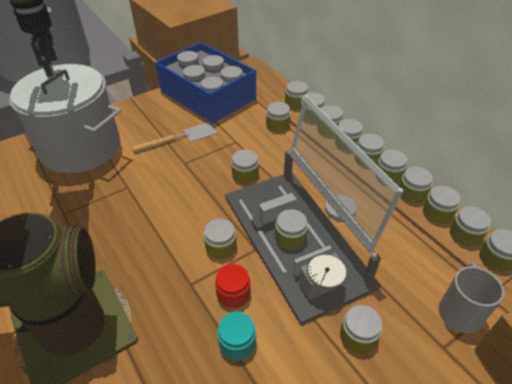

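The gauge is at about scene (210,200) and side (300,240). The jar to gauge is the olive one on the deck, at scene (212,188) and side (291,230). The red, turquoise and three loose olive jars around the gauge are not part of the job. I'll enlarge both views to measure.

```bash
python3 - <<'E'
import cv2
a=cv2.imread("pics/scene0.png")[95:285,115:305]; b=cv2.imread("pics/side0.png")[85:325,220:410]
a=cv2.resize(a,None,fx=3,fy=3,interpolation=cv2.INTER_CUBIC);b=cv2.resize(b,None,fx=2.5,fy=2.5,interpolation=cv2.INTER_CUBIC)
for im,f,x0,y0 in((a,3,115,95),(b,2.5,220,85)):
    for v in range(0,420,20):
        if x0<=v<x0+im.shape[1]/f:
            u=int((v-x0)*f); cv2.line(im,(u,0),(u,6),(0,0,255),1); cv2.putText(im,str(v),(u,16),0,.35,(0,0,255),1)
        if y0<=v<y0+im.shape[0]/f:
            u=int((v-y0)*f); cv2.line(im,(0,u),(6,u),(0,0,255),1); cv2.putText(im,str(v),(8,u+4),0,.35,(0,0,255),1)
cv2.imwrite("pics/a.png",a);cv2.imwrite("pics/b.png",b)
E
```

```text
(no output)
```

View pics/a.png

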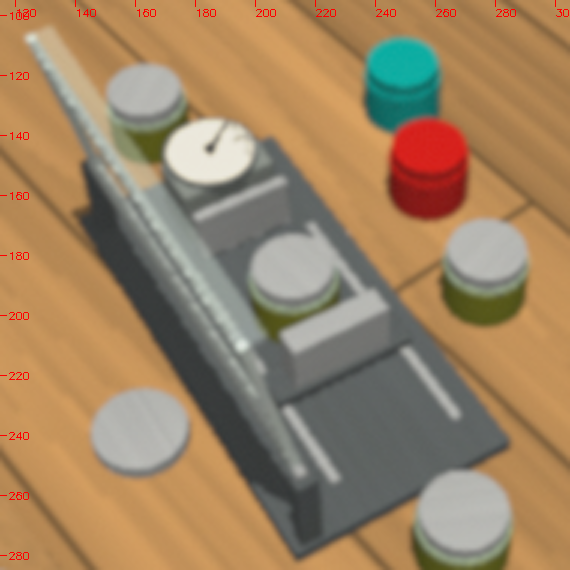

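View pics/b.png

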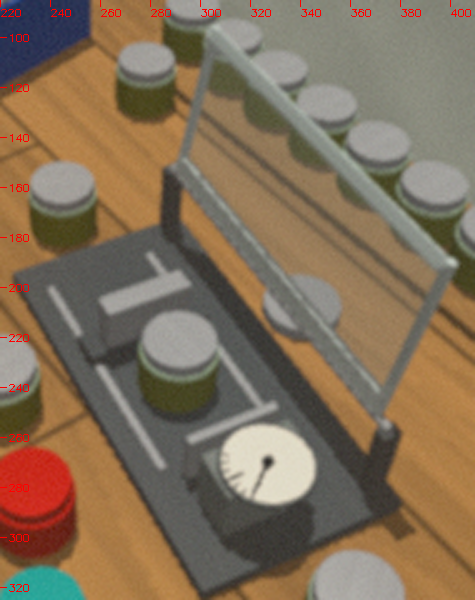

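Both crops show the gauge clearly, and the jaw's back, towards the lower right in the scene view, is open. I'll fit the gauge pose, jaw, jar and guard from both views at once.

```bash
cat > fit.py <<'E'
from rig import manip, snapshot
import numpy as np
from scipy.optimize import least_squares
C={n:snapshot(n) for n in("scene","side")}
def proj(n,X):
    c=C[n]; p=np.array(c["R"])@X+np.array(c["t"]); return np.array([c["fx"]*p[0]/p[2]+c["cx"],c["fy"]*p[1]/p[2]+c["cy"]])
A=lambda u,v:(115+u/3,95+v/3)
B=lambda u,v:(220+u/2.5,85+v/2.5)
def P(p):
    x,y,th,j,g,jx,jy=p
    G=lambda a,b,c:np.array([x+np.cos(th)*a-np.sin(th)*b,y+np.sin(th)*a+np.cos(th)*b,c])
    E=lambda b:G(.1-.17*np.cos(g),b,.102+.17*np.sin(g))
    return [("scene",A(510,441),G(-.085,.205,.016)),("scene",A(298,552),G(.118,.205,.016)),("scene",A(272,140),G(-.085,-.205,.016)),
     ("scene",A(280,333),G(.045,.075-j,.08)),("scene",A(372,288),G(-.045,.075-j,.08)),("scene",A(390,306),G(-.045,.1-j,.08)),("scene",A(293,354),G(.045,.1-j,.08)),
     ("side",B(15,272),G(-.085,.205,.016)),("side",B(205,592),G(-.085,-.205,.016)),("side",B(400,505),G(.118,-.205,.016)),
     ("side",B(98,300),G(-.045,.1-j,.08)),("side",B(183,270),G(.045,.1-j,.08)),("side",B(191,285),G(.045,.075-j,.08)),("side",B(107,315),G(-.045,.075-j,.08)),
     ("side",B(187,437),G(-.045,-.105,.074)),("side",B(275,402),G(.045,-.105,.074)),
     ("side",B(212,28),E(.175)),("side",B(455,265),E(-.175)),("scene",A(32,38),E(-.175)),
     ("scene",A(292,262),G(jx,jy,.081)),("side",B(178,340),G(jx,jy,.081))]
if __name__=="__main__":
    f=lambda p:np.concatenate([proj(n,X)-np.array(u) for n,u,X in P(p)])
    best=min((least_squares(f,[.4,.5,t,.03,1.8,0,0],loss="soft_l1") for t in np.arange(0,6.3,.7)),key=lambda r:r.cost)
    p=best.x; print(np.round(p,4),np.degrees(p[2]),np.degrees(p[4])); print(np.round(f(p).reshape(-1,2),1).tolist())
    # free triangulation checks
    def tri(a,b):
        r=least_squares(lambda X:np.concatenate([proj("scene",X)-a,proj("side",X)-b]),[.5,.4,.05]); return np.round(r.x,4),round(r.cost,2)
    for s in [((510,441),(15,272)),((390,306),(98,300)),((372,288),(107,315)),((292,262),(178,340)),((486,250),(-1,-1))][:4]: print(tri(A(*s[0]),B(*s[1])))
    print("jar_left",tri(A(464,505),B(62,185)),"jar_mid",tri(A(486,250),(219.5,232)),"jarR",tri(A(146,90),(361,326)))
    print("tilelid",tri(A(140,430),B(302,303)),"red",tri(A(429,145),B(30,480)))
E
python3 fit.py
```

```text
[ 5.0920e-01 -6.1000e-02  6.1459e+00  2.6400e-02  1.7204e+00 -1.1000e-03
 -8.2000e-03] 352.13172746116976 98.57407628486503
[[1.5, 0.2], [0.2, 2.5], [-0.2, -1.1], [-0.8, -0.2], [0.2, -0.5], [-0.5, 0.2], [-0.1, -0.2], [-2.4, -0.9], [-1.6, -1.5], [0.6, -3.6], [-0.6, -0.8], [-1.6, -0.6], [0.2, 0.0], [0.5, 0.2], [0.4, 1.2], [0.9, 0.5], [0.2, 0.7], [-0.1, 2.0], [-1.1, -2.5], [0.2, 0.2], [0.2, 0.2]]
(array([0.4562, 0.1496, 0.0146]), np.float64(0.37))
(array([0.4739, 0.0169, 0.0788]), np.float64(0.36))
(array([ 0.4716, -0.0056,  0.0794]), np.float64(0.11))
(array([ 0.507 , -0.069 ,  0.0817]), np.float64(0.03))
jar_left (array([0.5447, 0.1913, 0.0636]), np.float64(0.08)) jar_mid (array([0.3605, 0.0117, 0.0597]), np.float64(0.06)) jarR (array([ 0.4725, -0.343 ,  0.0567]), np.float64(0.15))
tilelid (array([ 0.681 , -0.0544,  0.0131]), np.float64(0.08)) red (array([ 0.3193, -0.1123,  0.0646]), np.float64(0.03))
```

>>> servo_tool([
  [-1, 0, 0, 0, 0, 0, -1],
  [-1, 0, 0, 0, 0, 0, -1],
  [-1, 0, 0, 0, 0, 0, -0.18],
  [-1, -0.65, -0.7, 0, 0, 0, 0],
  [-1, -0.65, -0.7, 0, 0, 0, 0],
  [-1, -0.65, -0.7, 0, 0, 0, 0],
  [-1, -0.65, -0.7, 0, 0, 0, 0],
  [-1, -0.65, -0.7, 0, 0, 0, 0],
  [-1, -0.65, -0.7, 0, 0, 0, 0],
  [-1, -0.65, -0.7, 0, 0, 0, 0],
  [-1, -0.65, -0.7, 0, 0, 0, 0],
  [-1, 0, 0, 0, 0, 0, 0],
])

```text
clock: 1.7
ee_pos: [0.4298, 0.3002, 0.2313]
eef_rot: [[-0.99, 0.143, 0.0], [0.143, 0.99, -0.0], [-0.0, -0.0, -1.0]]
contact_force: [-0.8, -0.2, 0.0]
opening: -0.0001
gripper_force: 0.0
```

```bash
cat > g.py <<'E'
from rig import manip
import numpy as np
TH=np.radians(-7.87); R=np.array([[np.cos(TH),-np.sin(TH)],[np.sin(TH),np.cos(TH)]])
def show():
    o=manip.observe(); p=np.array(o["ee_pos"]); f=np.array(o["contact_force"]); e=np.array(o["eef_rot"])
    print("t",round(o["clock"],2),"gauge xyz mm",np.round(np.r_[R.T@(p[:2]-[.5092,-.061]),p[2]]*1e3,1),"F gauge",np.round(np.r_[R.T@f[:2],f[2]],1),"tool in gauge",np.round(R.T@e[:2],3).tolist(),np.round(e[2],3),"op",round(o["opening"],4))
if __name__=="__main__": show()
E
python3 g.py
```

```text
t 1.7 gauge xyz mm [-128.2  347.   231.3] F gauge [-0.8 -0.3  0. ] tool in gauge [[-1.0, 0.006, 0.0], [0.006, 1.0, -0.0]] [-0. -0. -1.] op -0.0001
```

>>> servo_tool([
  [-1, -0.43, -0.76, 0, 0, 0, 0],
  [-1, -0.43, -0.76, 0, 0, 0, 0],
  [-1, -0.43, -0.76, 0, 0, 0, 0],
  [-1, -0.43, -0.76, 0, 0, 0, 0],
  [-1, -0.43, -0.76, 0, 0, 0, 0],
  [-1, -0.43, -0.76, 0, 0, 0, 0],
  [-1, 0, 0, 0.9, 0, 0, 0],
  [-1, 0, 0, 0.9, 0, 0, 0],
  [-1, 0, 0, 0.9, 0, 0, 0],
  [-1, 0, 0, 0.6, 0, 0, 0],
  [-1, 0, 0, 0.4, 0, 0, 0],
  [-1, 0, 0, 0, 0, 0, 0],
])

```text
clock: 3.2
ee_pos: [0.5232, 0.0597, 0.0443]
eef_rot: [[-0.991, 0.137, -0.004], [0.137, 0.991, 0.0], [0.004, -0.0, -1.0]]
contact_force: [0.4, 1.0, 0.3]
opening: 0.0
gripper_force: 0.0
```

```bash
python3 g.py
```

```text
t 3.2 gauge xyz mm [ -2.7 121.5  44.3] F gauge [0.2 1.1 0.3] tool in gauge [[-1.0, -0.0, -0.004], [-0.0, 1.0, -0.0]] [ 0.004 -0.    -1.   ] op 0.0
```

>>> servo_tool([
  [-1, 0, -0.2, 0, 0, 0, 0],
  [-1, 0, -0.2, 0, 0, 0, 0],
  [-1, 0, -0.1, 0, 0, 0, 0],
  [-1, 0, -0.1, 0, 0, 0, 0],
  [-1, 0, -0.1, 0, 0, 0, 0],
  [-1, 0, -0.1, 0, 0, 0, 0],
  [-1, 0, -0.1, 0, 0, 0, 0],
  [-1, 0, -0.1, 0, 0, 0, 0],
])

```text
clock: 4.2
ee_pos: [0.5185, 0.0113, 0.0467]
eef_rot: [[-0.99, 0.138, 0.001], [0.138, 0.99, 0.005], [-0.0, 0.005, -1.0]]
contact_force: [1.2, 11.9, 1.0]
opening: -0.0001
gripper_force: 5.8
```

```bash
python3 g.py
```

```text
t 4.2 gauge xyz mm [-0.7 72.9 46.7] F gauge [-0.4 11.9  1. ] tool in gauge [[-1.0, 0.001, 0.0], [0.001, 1.0, 0.005]] [-0.     0.005 -1.   ] op -0.0001
```

>>> servo_tool([
  [-1, 0, -0.1, 0, 0, 0, 0],
  [-1, 0, -0.1, 0, 0, 0, 0],
  [-1, 0, -0.1, 0, 0, 0, 0],
  [-1, 0, -0.1, 0, 0, 0, 0],
  [-1, 0, -0.1, 0, 0, 0, 0],
  [-1, 0, -0.1, 0, 0, 0, 0],
  [-1, 0, -0.1, 0, 0, 0, 0],
  [-1, 0, -0.1, 0, 0, 0, 0],
  [-1, 0, -0.1, 0, 0, 0, 0],
  [-1, 0, -0.1, 0, 0, 0, 0],
  [-1, 0, 0, 0, 0, 0, 0],
])

```text
clock: 5.58
ee_pos: [0.5113, -0.0384, 0.0466]
eef_rot: [[-0.99, 0.138, -0.0], [0.138, 0.99, 0.004], [0.001, 0.004, -1.0]]
contact_force: [-1.1, 9.0, 1.9]
opening: -0.0004
gripper_force: 4.3
```

```bash
python3 - <<'E'
import g,cv2,numpy as np
g.show()
from rig import snapshot
a=snapshot("scene")["pixels"][95:285,115:305]; b=snapshot("side")["pixels"][145:335,220:410]
cv2.imwrite("pics/c.png",np.hstack([cv2.resize(i,(400,400),interpolation=cv2.INTER_CUBIC) for i in(a,b)]))
E
```

```text
t 5.58 gauge xyz mm [-1.  22.6 46.6] F gauge [-2.4  8.8  1.9] tool in gauge [[-1.0, 0.001, -0.001], [0.001, 1.0, 0.004]] [ 0.001  0.004 -1.   ] op -0.0004
```

View pics/c.png

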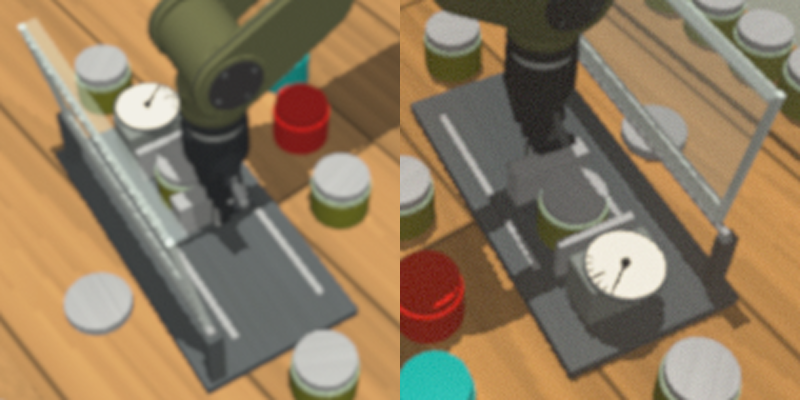

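```bash
cat > dial.py <<'E'
from g import *
from rig import snapshot
import cv2
def G(a,b,c): return np.r_[R@[a,b]+[.5092,-.061],c]
def needle(name="side",out=None):
    c=snapshot(name); K=np.array([[c["fx"],0,c["cx"]],[0,c["fy"],c["cy"]],[0,0,1]])
    Rt=np.array(c["R"]);t=np.array(c["t"])
    pr=lambda X:(lambda p:(K@(p/p[2]))[:2])(Rt@X+t)
    S=.055; q=[(-S,-.1675-S),(S,-.1675-S),(S,-.1675+S),(-S,-.1675+S)]
    src=np.float32([pr(G(x,y,.085)) for x,y in q]); N=440
    # top view: gauge x right, y up
    dst=np.float32([(0,N),(N,N),(N,0),(0,0)])
    w=cv2.warpPerspective(c["pixels"],cv2.getPerspectiveTransform(src,dst),(N,N),flags=cv2.INTER_CUBIC)
    gr=cv2.GaussianBlur(cv2.cvtColor(w,6),(0,0),3).astype(float)
    m=cv2.morphologyEx(((gr>150)*255).astype(np.uint8),cv2.MORPH_CLOSE,np.ones((41,41)))
    n,l,st,ce=cv2.connectedComponentsWithStats(m); k=1+np.argmax(st[1:,4]); cx,cy=ce[k]; r=np.sqrt(st[k,4]/np.pi)
    an=np.radians(np.arange(0,360,1)); pf=[]
    for a in an:
        rr=np.linspace(.2,.6,20)*r; pf.append(gr[(cy-rr*np.sin(a)).astype(int),(cx+rr*np.cos(a)).astype(int)].mean())
    pf=np.array(pf); wt=np.clip(np.median(pf)-pf-.4*(np.median(pf)-pf.min()),0,None)
    ang=np.degrees(np.angle((wt*np.exp(1j*an)).sum()))%360
    print(name,"needle deg",round(ang,1),"min",pf.argmin(),"centre px",cx,cy,"r mm",r/4)
    if out: cv2.imwrite(out,w)
    return ang
if __name__=="__main__":
    import sys
    show(); needle("side",sys.argv[1] if len(sys.argv)>1 else None); needle("scene",(sys.argv[1][:-4]+"s.png") if len(sys.argv)>1 else None)
E
python3 dial.py pics/d.png; python3 -c "
import cv2,numpy as np
cv2.imwrite('pics/dd.png',np.hstack([cv2.resize(cv2.imread(f),(350,350)) for f in('pics/d.png','pics/ds.png')]))"
```

```text
t 5.67 gauge xyz mm [-1.1 22.6 46.6] F gauge [-2.2  8.5  3. ] tool in gauge [[-1.0, 0.001, -0.001], [0.001, 1.0, 0.004]] [ 0.001  0.004 -1.   ] op 0.0001
side needle deg 228.1 min 227 centre px 214.58671012416966 171.42733085971423 r mm 42.000163167860535
scene needle deg 203.3 min 211 centre px 194.16294903890298 220.1158340624215 r mm 47.92312305332298
```

View pics/dd.png

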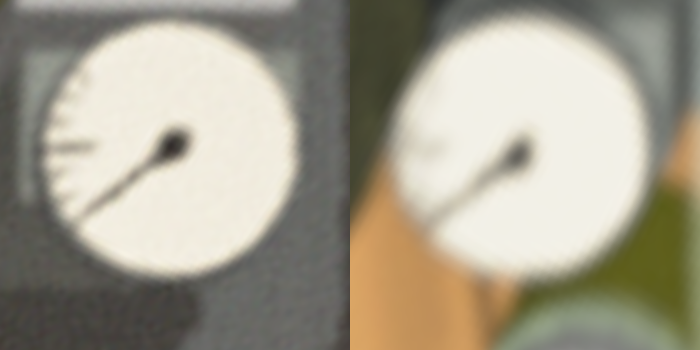

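The rectified dial shows the needle at rest, about 38° short of the long mark. I'll fix the hub centre in the helper and then creep in.

>>> servo_tool([
  [-1, 0, -0.06, 0, 0, 0, 0],
  [-1, 0, -0.06, 0, 0, 0, 0],
  [-1, 0, -0.06, 0, 0, 0, 0],
  [-1, 0, -0.06, 0, 0, 0, 0],
  [-1, 0, -0.04, 0, 0, 0, 0],
  [-1, 0, 0, 0, 0, 0, 0],
])

```text
clock: 6.52
ee_pos: [0.5095, -0.0506, 0.0466]
eef_rot: [[-0.99, 0.139, 0.0], [0.139, 0.99, 0.008], [0.001, 0.008, -1.0]]
contact_force: [1.7, 15.5, 4.3]
opening: -0.0001
gripper_force: 7.9
```

```bash
sed -i 's/cx,cy=ce\[k\]; r=.*/cx,cy=(219,182); r=160/; s/; needle("scene".*//' dial.py; python3 dial.py
```

```text
t 6.53 gauge xyz mm [-1.1 10.4 46.6] F gauge [-0.5 15.6  4.3] tool in gauge [[-1.0, 0.002, -0.001], [0.002, 1.0, 0.008]] [ 0.001  0.008 -1.   ] op -0.0001
side needle deg 168.4 min 168 centre px 219 182 r mm 40.0
```

The needle has gone about 12° past the long mark, so the anvil is at roughly 7.9 mm, and the force agrees. It's still off the stop. I'll back away and look.

>>> servo_tool([
  [-1, 0, 0.3, 0, 0, 0, 0],
  [-1, 0, 0.5, 0, 0, 0, 0],
  [-1, 0, 0, -1, 0, 0, 0],
  [-1, 0.4, 0, -1, 0, 0, 0],
  [-1, 0.8, 0, -0.2, 0, 0, 0],
  [-1, 0, 0, 0, 0, 0, 0],
])

```text
clock: 7.32
ee_pos: [0.4546, -0.006, 0.1575]
eef_rot: [[-0.991, 0.137, 0.003], [0.137, 0.991, -0.001], [-0.003, -0.0, -1.0]]
contact_force: [-0.4, 0.5, -1.0]
opening: 0.0003
gripper_force: 0.0
```

```bash
python3 dial.py pics/e.png; python3 - <<'E'
import cv2,numpy as np
from rig import snapshot
b=snapshot("side")["pixels"][145:335,220:410]
cv2.imwrite("pics/f.png",np.hstack([cv2.resize(i,(400,400),interpolation=cv2.INTER_CUBIC) for i in(cv2.imread("pics/e.png"),b)]))
E
```

```text
t 7.33 gauge xyz mm [-61.6  47.  157.5] F gauge [-0.5  0.4 -1. ] tool in gauge [[-1.0, -0.0, 0.003], [-0.0, 1.0, -0.0]] [-0.003 -0.    -1.   ] op 0.0003
side needle deg 168.3 min 168 centre px 219 182 r mm 40.0
```

View pics/f.png

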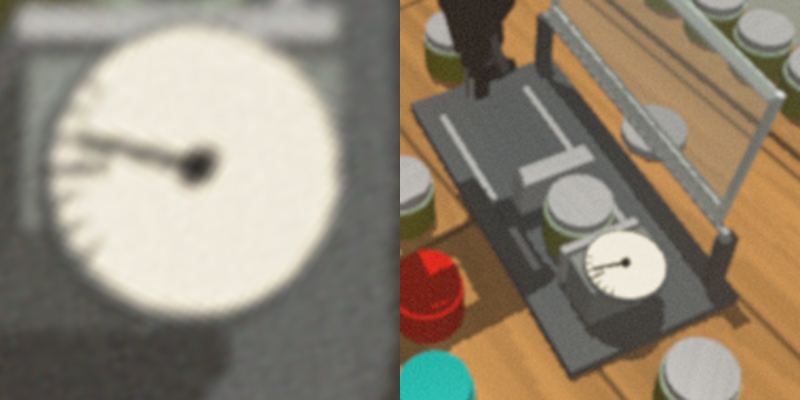

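>>> servo_tool([
  [-1, 0, -0.8, 0, 0, 0, 0],
  [-1, 0, -0.8, 0, 0, 0, 0],
  [-1, 0, -0.86, 0, 0, 0, 0],
  [-1, 0, 0, 0, 0, 0, 0],
  [-1, 0, 0, 0.7, 0, 0, 0],
  [-1, 0, 0, 0.7, 0, 0, 0],
  [-1, 0, 0, 0.6, 0, 0, 0],
  [-1, 0, 0, 0.4, 0, 0, 0],
  [-1, 0, 0, 0.2, 0, 0, 0],
  [-1, 0, 0, 0, 0, 0, 0],
])

```text
clock: 8.68
ee_pos: [0.4383, -0.1275, 0.0255]
eef_rot: [[-0.991, 0.137, -0.002], [0.137, 0.991, 0.001], [0.002, 0.001, -1.0]]
contact_force: [0.5, 0.4, 1.3]
opening: 0.0004
gripper_force: 0.0
```

```bash
python3 dial.py
```

```text
t 8.68 gauge xyz mm [-61.2 -75.6  25.5] F gauge [0.4 0.4 1.3] tool in gauge [[-1.0, -0.0, -0.002], [-0.0, 1.0, 0.001]] [ 0.002  0.001 -1.   ] op 0.0004
side needle deg 168.4 min 168 centre px 219 182 r mm 40.0
```

>>> servo_tool([
  [-1, 0, 0.06, 0, 0, 0, 0],
  [-1, 0, 0.06, 0, 0, 0, 0],
  [-1, 0, 0.04, 0, 0, 0, 0],
  [-1, 0, 0.02, 0, 0, 0, 0],
  [-1, 0, 0.02, 0, 0, 0, 0],
  [-1, 0, 0, 0, 0, 0, 0],
])

```text
clock: 9.48
ee_pos: [0.4399, -0.1181, 0.0263]
eef_rot: [[-0.991, 0.137, -0.0], [0.137, 0.991, 0.0], [0.0, 0.0, -1.0]]
contact_force: [0.3, -0.2, 0.5]
opening: -0.0002
gripper_force: 0.0
```

```bash
python3 dial.py
```

```text
t 9.47 gauge xyz mm [-60.9 -66.1  26.3] F gauge [ 0.3 -0.1  0.5] tool in gauge [[-1.0, 0.0, -0.0], [0.0, 1.0, 0.0]] [ 0.  0. -1.] op -0.0002
side needle deg 168.3 min 168 centre px 219 182 r mm 40.0
```

>>> servo_tool([
  [-1, 0, 0.02, 0, 0, 0, 0],
  [-1, 0, 0.02, 0, 0, 0, 0],
  [-1, 0, 0.02, 0, 0, 0, 0],
  [-1, 0, 0.02, 0, 0, 0, 0],
  [-1, 0, 0, 0, 0, 0, 0],
])

```text
clock: 10.15
ee_pos: [0.4404, -0.1141, 0.0263]
eef_rot: [[-0.991, 0.137, 0.0], [0.137, 0.991, -0.0], [-0.0, -0.0, -1.0]]
contact_force: [0.4, 0.0, 0.5]
opening: -0.0002
gripper_force: 0.0
```

```bash
python3 dial.py
```

```text
t 10.15 gauge xyz mm [-60.8 -62.   26.3] F gauge [0.4 0.1 0.5] tool in gauge [[-1.0, 0.0, 0.0], [0.0, 1.0, -0.0]] [-0. -0. -1.] op -0.0002
side needle deg 168.4 min 168 centre px 219 182 r mm 40.0
```

>>> servo_tool([
  [-1, 0, 0, 0.06, 0, 0, 0],
  [-1, 0, 0.02, 0, 0, 0, 0],
  [-1, 0, 0.02, 0, 0, 0, 0],
  [-1, 0, 0.02, 0, 0, 0, 0],
  [-1, 0, 0.02, 0, 0, 0, 0],
  [-1, 0, 0, 0, 0, 0, 0],
])

```text
clock: 10.95
ee_pos: [0.441, -0.1102, 0.0234]
eef_rot: [[-0.991, 0.137, 0.0], [0.137, 0.991, -0.0], [-0.0, -0.0, -1.0]]
contact_force: [0.5, 0.5, 0.8]
opening: 0.0002
gripper_force: 0.0
```

```bash
python3 dial.py
```

```text
t 10.95 gauge xyz mm [-60.8 -58.1  23.4] F gauge [0.4 0.6 0.8] tool in gauge [[-1.0, 0.0, 0.0], [0.0, 1.0, -0.0]] [-0. -0. -1.] op 0.0002
side needle deg 168.3 min 168 centre px 219 182 r mm 40.0
```

>>> servo_tool([
  [-1, 0, 0.02, 0, 0, 0, 0],
  [-1, 0, 0.02, 0, 0, 0, 0],
  [-1, 0, 0, 0, 0, 0, 0],
])

```text
clock: 11.38
ee_pos: [0.4413, -0.1082, 0.0233]
eef_rot: [[-0.991, 0.137, -0.0], [0.137, 0.991, 0.0], [0.0, 0.0, -1.0]]
contact_force: [1.1, -0.2, 0.6]
opening: -0.0
gripper_force: 0.0
```

```bash
python3 dial.py
```

```text
t 11.38 gauge xyz mm [-60.8 -56.1  23.3] F gauge [ 1.1 -0.   0.6] tool in gauge [[-1.0, 0.0, -0.0], [0.0, 1.0, 0.0]] [ 0.  0. -1.] op -0.0
side needle deg 168.4 min 168 centre px 219 182 r mm 40.0
```

>>> servo_tool([
  [-1, 0, 0.02, 0, 0, 0, 0],
  [-1, 0, 0.02, 0, 0, 0, 0],
  [-1, 0, 0, 0, 0, 0, 0],
])

```text
clock: 11.8
ee_pos: [0.4415, -0.1062, 0.0233]
eef_rot: [[-0.991, 0.137, -0.0], [0.137, 0.991, -0.0], [0.0, -0.0, -1.0]]
contact_force: [-1.1, 0.0, -0.1]
opening: -0.0001
gripper_force: 0.0
```

```bash
python3 dial.py
```

```text
t 11.8 gauge xyz mm [-60.8 -54.1  23.3] F gauge [-1.  -0.1 -0.1] tool in gauge [[-1.0, 0.0, -0.0], [0.0, 1.0, -0.0]] [ 0. -0. -1.] op -0.0001
side needle deg 168.3 min 168 centre px 219 182 r mm 40.0
```

>>> servo_tool([
  [-1, 0, 0.02, 0, 0, 0, 0],
  [-1, 0, 0.02, 0, 0, 0, 0],
  [-1, 0, 0, 0, 0, 0, 0],
])

```text
clock: 12.22
ee_pos: [0.4418, -0.1042, 0.0233]
eef_rot: [[-0.991, 0.137, -0.0], [0.137, 0.991, -0.0], [0.0, -0.0, -1.0]]
contact_force: [-0.0, -0.2, 0.2]
opening: -0.0
gripper_force: 0.0
```

```bash
python3 dial.py
```

```text
t 12.22 gauge xyz mm [-60.8 -52.1  23.3] F gauge [ 0.  -0.2  0.2] tool in gauge [[-1.0, 0.0, -0.0], [0.0, 1.0, -0.0]] [ 0. -0. -1.] op -0.0
side needle deg 168.3 min 168 centre px 219 182 r mm 40.0
```

>>> servo_tool([
  [-1, 0, 0.02, 0, 0, 0, 0],
  [-1, 0, 0.02, 0, 0, 0, 0],
  [-1, 0, 0, 0, 0, 0, 0],
])

```text
clock: 12.65
ee_pos: [0.4421, -0.1023, 0.0233]
eef_rot: [[-0.991, 0.137, 0.0], [0.137, 0.991, 0.0], [-0.0, 0.0, -1.0]]
contact_force: [-0.4, 0.5, 0.2]
opening: 0.0001
gripper_force: 0.0
```

```bash
python3 dial.py
```

```text
t 12.65 gauge xyz mm [-60.8 -50.1  23.3] F gauge [-0.5  0.4  0.2] tool in gauge [[-1.0, 0.0, 0.0], [0.0, 1.0, 0.0]] [-0.  0. -1.] op 0.0001
side needle deg 168.3 min 168 centre px 219 182 r mm 40.0
```

>>> servo_tool([
  [-1, 0, 0.02, 0, 0, 0, 0],
  [-1, 0, 0.02, 0, 0, 0, 0],
  [-1, 0, 0, 0, 0, 0, 0],
])

```text
clock: 13.08
ee_pos: [0.4424, -0.1003, 0.0233]
eef_rot: [[-0.991, 0.137, -0.0], [0.137, 0.991, -0.0], [0.0, -0.0, -1.0]]
contact_force: [0.7, -0.7, 0.5]
opening: 0.0001
gripper_force: 0.0
```

```bash
python3 dial.py; python3 - <<'E'
import cv2,numpy as np
from rig import snapshot
a=snapshot("scene")["pixels"][130:260,150:280];b=snapshot("side")["pixels"][175:305,230:360]
cv2.imwrite("pics/h.png",np.hstack([cv2.resize(i,(400,400),interpolation=cv2.INTER_CUBIC) for i in(a,b)]))
E
```

```text
t 13.07 gauge xyz mm [-60.8 -48.   23.3] F gauge [ 0.8 -0.6  0.5] tool in gauge [[-1.0, 0.0, -0.0], [0.0, 1.0, -0.0]] [ 0. -0. -1.] op 0.0001
side needle deg 168.3 min 168 centre px 219 182 r mm 40.0
```

View pics/h.png

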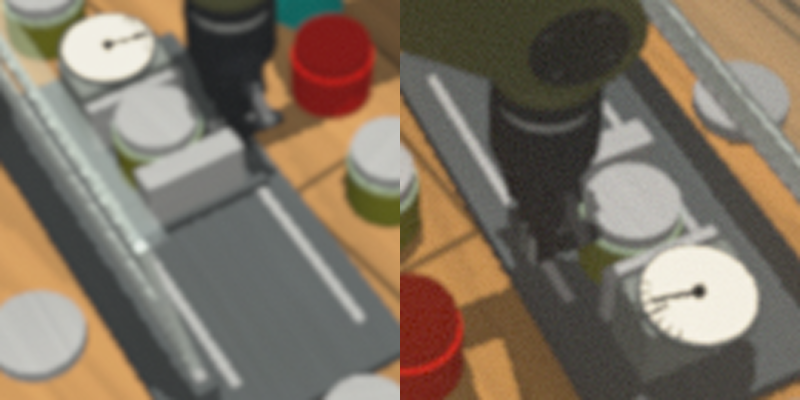

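The finger is beside the foot's front corner and clear of the jar, so I'll keep creeping.

>>> servo_tool([
  [-1, 0, 0.02, 0, 0, 0, 0],
  [-1, 0, 0.02, 0, 0, 0, 0],
  [-1, 0, 0, 0, 0, 0, 0],
])

```text
clock: 13.6
ee_pos: [0.4426, -0.0983, 0.0233]
eef_rot: [[-0.991, 0.137, -0.0], [0.137, 0.991, -0.0], [0.0, -0.0, -1.0]]
contact_force: [0.1, 1.1, -0.8]
opening: -0.0003
gripper_force: 0.0
```

```bash
python3 dial.py
```

```text
t 13.6 gauge xyz mm [-60.8 -46.1  23.3] F gauge [-0.   1.1 -0.8] tool in gauge [[-1.0, 0.0, -0.0], [0.0, 1.0, -0.0]] [ 0. -0. -1.] op -0.0003
side needle deg 168.4 min 168 centre px 219 182 r mm 40.0
```

>>> servo_tool([
  [-1, 0, 0.02, 0, 0, 0, 0],
  [-1, 0, 0.02, 0, 0, 0, 0],
  [-1, 0, 0, 0, 0, 0, 0],
])

```text
clock: 14.02
ee_pos: [0.4429, -0.0967, 0.0234]
eef_rot: [[-0.991, 0.137, -0.0], [0.137, 0.991, -0.001], [-0.0, -0.001, -1.0]]
contact_force: [0.2, -3.2, 0.1]
opening: -0.0002
gripper_force: 1.0
```

```bash
python3 dial.py
```

```text
t 14.03 gauge xyz mm [-60.8 -44.4  23.4] F gauge [ 0.6 -3.1  0.1] tool in gauge [[-1.0, -0.0, 0.0], [-0.0, 1.0, -0.001]] [-0.    -0.001 -1.   ] op -0.0002
side needle deg 168.3 min 168 centre px 219 182 r mm 40.0
```

Contact. Now about 2 mm back.

>>> servo_tool([
  [-1, 0, 0.015, 0, 0, 0, 0],
  [-1, 0, 0.015, 0, 0, 0, 0],
  [-1, 0, 0.008, 0, 0, 0, 0],
  [-1, 0, 0, 0, 0, 0, 0],
])

```text
clock: 14.58
ee_pos: [0.4431, -0.0949, 0.0233]
eef_rot: [[-0.991, 0.137, -0.0], [0.137, 0.991, -0.001], [-0.0, -0.001, -1.0]]
contact_force: [-1.4, -5.6, -0.9]
opening: 0.0
gripper_force: 2.2
```

```bash
python3 dial.py
```

```text
t 14.57 gauge xyz mm [-60.8 -42.7  23.3] F gauge [-0.6 -5.8 -0.9] tool in gauge [[-1.0, -0.0, 0.0], [-0.0, 1.0, -0.001]] [-0.    -0.001 -1.   ] op 0.0
side needle deg 177.6 min 178 centre px 219 182 r mm 40.0
```

Needle at 177.6°, within 3° of the long mark (anvil about 6.4 mm). I'll back off, go up, and check that it holds.

>>> servo_tool([
  [-1, 0, -0.1, 0, 0, 0, 0],
  [-1, 0, -0.1, 0, 0, 0, 0],
  [-1, 0, 0, -0.5, 0, 0, 0],
  [-1, 0, 0, -1, 0, 0, 0],
  [-1, 0, 0, -1, 0, 0, 0],
  [-1, 0, 0.3, -1, 0, 0, 0],
  [-1, 0, 0.3, -1, 0, 0, 0],
  [-1, 0, 0.3, -1, 0, 0, 0],
  [-1, 0, 0.3, -1, 0, 0, 0],
  [-1, 0, 0, 0, 0, 0, 0],
])

```text
clock: 15.88
ee_pos: [0.4518, -0.0445, 0.354]
eef_rot: [[-0.991, 0.136, 0.01], [0.136, 0.991, -0.001], [-0.01, 0.0, -1.0]]
contact_force: [0.2, -0.0, -0.2]
opening: -0.0001
gripper_force: 0.0
```

```bash
python3 dial.py
```

```text
t 15.88 gauge xyz mm [-59.1   8.5 354. ] F gauge [ 0.2  0.  -0.2] tool in gauge [[-1.0, -0.001, 0.01], [-0.001, 1.0, 0.0]] [-0.01  0.   -1.  ] op -0.0001
side needle deg 177.6 min 178 centre px 219 182 r mm 40.0
```

>>> servo_tool([
  [-1, -0.8, 0, 0, 0, 0, 0],
  [-1, -0.8, 0, 0, 0, 0, 0],
  [-1, -0.8, 0, 0, 0, 0, 0],
  [-1, -0.8, 0, 0, 0, 0, 0],
  [-1, -0.8, 0, 0, 0, 0, 0],
  [-1, -0.8, 0, 0, 0, 0, 0],
  [-1, -0.2, 0, 0, 0, 0, 0],
  [-1, 0, 0, 0, 0, 0, 0],
  [-1, 0, 0, 0.7, 0, 0, 0],
  [-1, 0, 0, 0.7, 0, 0, 0],
  [-1, 0, 0, 0.7, 0, 0, 0],
  [-1, 0, 0, 0, 0, 0, 0],
])

```text
clock: 17.42
ee_pos: [0.6946, -0.0787, 0.2393]
eef_rot: [[-0.991, 0.137, -0.008], [0.137, 0.991, 0.002], [0.008, 0.0, -1.0]]
contact_force: [-0.6, -0.2, -0.2]
opening: 0.0
gripper_force: 0.0
```

```bash
python3 dial.py
```

```text
t 17.43 gauge xyz mm [186.    7.8 239.3] F gauge [-0.6 -0.3 -0.2] tool in gauge [[-1.0, 0.0, -0.008], [0.0, 1.0, 0.0]] [ 0.008  0.    -1.   ] op 0.0
side needle deg 174.3 min 177 centre px 219 182 r mm 40.0
```

>>> servo_tool([
  [-1, 0.2, 0, 0, 0, 0, 0],
  [-1, 0.2, 0, 0, 0, 0, 0],
  [-1, 0.2, 0, 0, 0, 0, 0],
  [-1, 0.12, 0, 0, 0, 0, 0],
  [-1, 0.12, 0, 0, 0, 0, 0],
  [-1, 0.12, 0, 0, 0, 0, 0],
  [-1, 0.12, 0, 0, 0, 0, 0],
  [-1, 0.12, 0, 0, 0, 0, 0],
  [-1, 0.12, 0, 0, 0, 0, 0],
  [-1, 0, 0, 0, 0, 0, 0],
])

```text
clock: 18.73
ee_pos: [0.6315, -0.0701, 0.2431]
eef_rot: [[-0.991, 0.137, -0.001], [0.137, 0.991, 0.0], [0.001, -0.0, -1.0]]
contact_force: [0.5, -0.4, 0.4]
opening: -0.0003
gripper_force: 0.5
```

```bash
python3 g.py; python3 - <<'E'
import cv2,numpy as np
from rig import snapshot
a=snapshot("scene")["pixels"][80:280,110:310];b=snapshot("side")["pixels"][85:285,220:420]
cv2.imwrite("pics/i.png",np.hstack([cv2.resize(i,(400,400),interpolation=cv2.INTER_CUBIC) for i in(a,b)]))
E
```

```text
t 18.73 gauge xyz mm [122.4   7.7 243.1] F gauge [ 0.5 -0.3  0.4] tool in gauge [[-1.0, 0.0, -0.001], [0.0, 1.0, -0.0]] [ 0.001 -0.    -1.   ] op -0.0003
```

View pics/i.png

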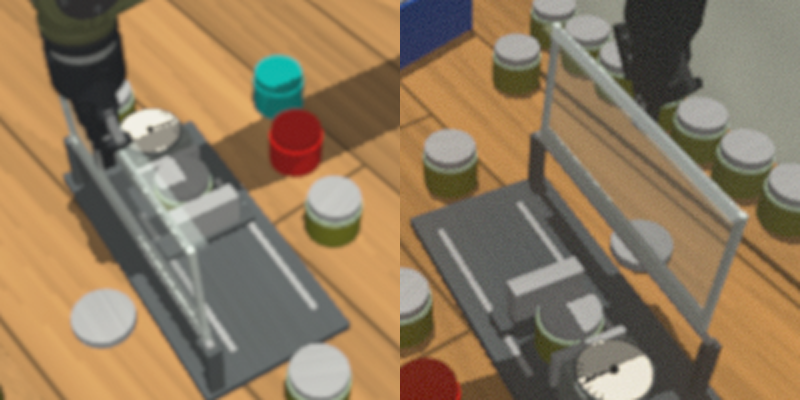

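The guard is following the finger and is now about upright. I'll follow the arc.

>>> servo_tool([
  [-1, 0.165, 0, 0.014, 0, 0, 0],
  [-1, 0.165, 0, 0.014, 0, 0, 0],
  [-1, 0.165, 0, 0.014, 0, 0, 0],
  [-1, 0.165, 0, 0.014, 0, 0, 0],
  [-1, 0.16, 0, 0.04, 0, 0, 0],
  [-1, 0.16, 0, 0.04, 0, 0, 0],
  [-1, 0.16, 0, 0.04, 0, 0, 0],
  [-1, 0.15, 0, 0.066, 0, 0, 0],
  [-1, 0.15, 0, 0.066, 0, 0, 0],
  [-1, 0.15, 0, 0.066, 0, 0, 0],
])

```text
clock: 20.08
ee_pos: [0.553, -0.0592, 0.224]
eef_rot: [[-0.991, 0.137, -0.0], [0.137, 0.991, 0.0], [0.0, 0.0, -1.0]]
contact_force: [1.9, 0.1, 1.1]
opening: -0.0002
gripper_force: 1.2
```

```bash
python3 g.py
```

```text
t 20.07 gauge xyz mm [ 43.1   7.8 224. ] F gauge [1.9 0.4 1.1] tool in gauge [[-1.0, 0.0, -0.0], [0.0, 1.0, 0.0]] [ 0.  0. -1.] op -0.0002
```

>>> servo_tool([
  [-1, 0.135, 0, 0.09, 0, 0, 0],
  [-1, 0.135, 0, 0.09, 0, 0, 0],
  [-1, 0.135, 0, 0.09, 0, 0, 0],
  [-1, 0.117, 0, 0.113, 0, 0, 0],
  [-1, 0.117, 0, 0.113, 0, 0, 0],
  [-1, 0.117, 0, 0.113, 0, 0, 0],
  [-1, 0.096, 0, 0.131, 0, 0, 0],
  [-1, 0.096, 0, 0.131, 0, 0, 0],
  [-1, 0.096, 0, 0.131, 0, 0, 0],
  [-1, 0.071, 0, 0.147, 0, 0, 0],
  [-1, 0.071, 0, 0.147, 0, 0, 0],
  [-1, 0.071, 0, 0.147, 0, 0, 0],
])

```text
clock: 21.58
ee_pos: [0.4911, -0.0507, 0.1519]
eef_rot: [[-0.991, 0.137, 0.0], [0.137, 0.991, -0.0], [-0.0, -0.0, -1.0]]
contact_force: [0.4, 0.9, 2.1]
opening: -0.0003
gripper_force: 0.8
```

```bash
python3 g.py
```

```text
t 21.57 gauge xyz mm [-19.4   7.7 151.9] F gauge [0.3 0.9 2.1] tool in gauge [[-1.0, 0.0, 0.0], [0.0, 1.0, -0.0]] [-0. -0. -1.] op -0.0003
```

>>> servo_tool([
  [-1, 0.04, 0, 0.1, 0, 0, 0],
  [-1, 0.04, 0, 0.1, 0, 0, 0],
  [-1, 0.03, 0, 0.1, 0, 0, 0],
  [-1, 0.03, 0, 0.1, 0, 0, 0],
  [-1, 0.02, 0, 0.1, 0, 0, 0],
  [-1, 0.02, 0, 0.1, 0, 0, 0],
  [-1, 0.01, 0, 0.06, 0, 0, 0],
  [-1, 0, 0, 0.05, 0, 0, 0],
  [-1, 0, 0, 0.05, 0, 0, 0],
  [-1, 0, 0, 0.04, 0, 0, 0],
  [-1, 0, 0, 0.04, 0, 0, 0],
  [-1, 0, 0, 0, 0, 0, 0],
])

```text
clock: 23.08
ee_pos: [0.4818, -0.0494, 0.1102]
eef_rot: [[-0.991, 0.137, -0.0], [0.137, 0.991, 0.0], [0.0, 0.0, -1.0]]
contact_force: [-0.1, -0.0, 0.3]
opening: 0.0
gripper_force: 0.0
```

```bash
python3 g.py
```

```text
t 23.07 gauge xyz mm [-28.7   7.8 110.2] F gauge [-0.1 -0.1  0.3] tool in gauge [[-1.0, 0.0, -0.0], [0.0, 1.0, 0.0]] [ 0.  0. -1.] op 0.0
```

>>> servo_tool([
  [-1, 0, 0, 0.03, 0, 0, 0],
  [-1, 0, 0, 0.03, 0, 0, 0],
  [-1, 0, 0, 0.03, 0, 0, 0],
  [-1, 0, 0, 0.02, 0, 0, 0],
  [-1, 0, 0, 0, 0, 0, 0],
])

```text
clock: 23.7
ee_pos: [0.4819, -0.0494, 0.1048]
eef_rot: [[-0.991, 0.137, 0.0], [0.137, 0.991, -0.0], [-0.0, -0.0, -1.0]]
contact_force: [0.1, -0.1, 0.1]
opening: 0.0002
gripper_force: 0.0
```

```bash
python3 g.py
```

```text
t 23.7 gauge xyz mm [-28.6   7.8 104.8] F gauge [ 0.1 -0.1  0.1] tool in gauge [[-1.0, 0.0, 0.0], [0.0, 1.0, -0.0]] [-0. -0. -1.] op 0.0002
```

>>> servo_tool([
  [-1, 0, 0, 0.02, 0, 0, 0],
  [-1, 0, 0, 0.02, 0, 0, 0],
])

```text
clock: 23.95
ee_pos: [0.4821, -0.0494, 0.1045]
eef_rot: [[-0.991, 0.137, -0.0], [0.137, 0.991, 0.0], [0.0, -0.0, -1.0]]
contact_force: [-7.0, 1.6, 12.1]
opening: -0.0
gripper_force: 6.5
```

```bash
python3 g.py
```

```text
t 23.95 gauge xyz mm [-28.5   7.8 104.5] F gauge [-7.1  0.6 12.1] tool in gauge [[-1.0, 0.0, -0.0], [0.0, 1.0, -0.0]] [ 0. -0. -1.] op -0.0
```

The guard is hard on its stop: the tip is at 104.5 mm, the expected height of the shut top face. I'll lift away and check.

>>> servo_tool([
  [-1, 0, 0, -0.1, 0, 0, 0],
  [-1, 0, 0, -0.5, 0, 0, 0],
  [-1, 0, 0, -1, 0, 0, 0],
  [-1, 0.5, 0.5, -1, 0, 0, 0],
  [-1, 0.5, 1, -0.5, 0, 0, 0],
  [-1, 0.5, 1, 0, 0, 0, 0],
  [-1, 0.5, 1, 0, 0, 0, 0],
  [-1, 0.5, 1, 0, 0, 0, 0],
  [-1, 0, 0, 0, 0, 0, 0],
  [-1, 0, 0, 0, 0, 0, 0],
])

```text
clock: 25.2
ee_pos: [0.389, 0.1904, 0.2578]
eef_rot: [[-0.991, 0.136, 0.0], [0.136, 0.991, -0.001], [-0.0, -0.001, -1.0]]
contact_force: [0.2, -0.6, -0.8]
opening: 0.0001
gripper_force: 0.0
```

```bash
python3 dial.py; python3 - <<'E'
import cv2,numpy as np
from rig import snapshot
from dial import G
A=snapshot("scene");B=snapshot("side")
for c in(A,B):
    for g_,col in ((0,(0,0,255)),):
        for s in(.175,-.175):
            p=np.array(c["R"])@G(-.07,s-.005,.102)+np.array(c["t"]); u=int(round(c["fx"]*p[0]/p[2]+c["cx"])),int(round(c["fy"]*p[1]/p[2]+c["cy"])); cv2.circle(c["pixels"],u,1,col,-1)
a=A["pixels"][90:290,110:310];b=B["pixels"][135:335,210:410]
cv2.imwrite("pics/j.png",np.hstack([cv2.resize(i,(400,400),interpolation=cv2.INTER_CUBIC) for i in(a,b)]))
E
```

```text
t 25.2 gauge xyz mm [-153.5  232.6  257.8] F gauge [ 0.2 -0.5 -0.8] tool in gauge [[-1.0, -0.0, 0.0], [-0.0, 1.0, -0.001]] [-0.    -0.001 -1.   ] op 0.0001
side needle deg 268.7 min 197 centre px 219 182 r mm 40.0
```

View pics/j.png

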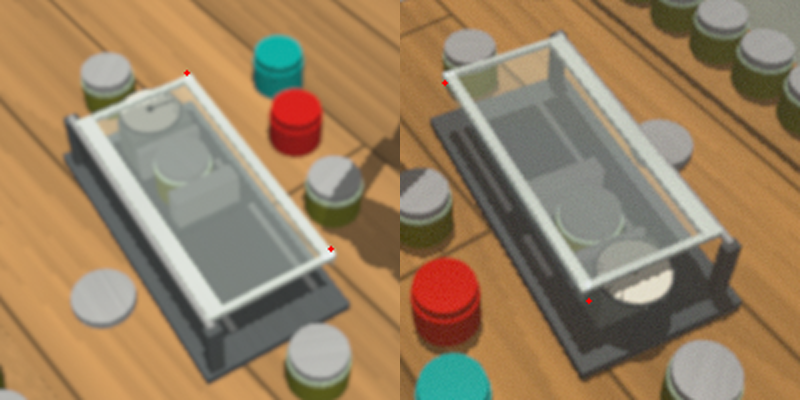

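The guard is shut and level, the jar is upright, and the bystander jars haven't moved. Handing in.

```bash
python3 -c "
from rig import manip
print(manip.finish_job())"
```

```text
the job is handed in; nothing more can be done
None
```

The job is handed in, with no verdict shown: the dial needle stood about 2° from the long mark (anvil about 6.4 mm) when last read before the guard closed, after I overshot to about 8 mm and eased the jaw back, and the guard was then lowered gently until fully shut, with the jar upright and the other jars untouched.

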